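# Let a visitor in at the door station

## Task

A visitor has rung from the street: at the door station on the ledge press the big round talk key right in and let it come back up, next switch the porch light on by pressing the raised half of the single wide rocker until it has flipped right over, and last press the long door-release key right down and keep it down: you finish while still holding it down. Do it in that order with closed fingertips, not pressing the talk key again once the light is on (that hangs up), and never pressing the door release before the light is on. Only press: pick nothing up, do not shove or lift the station, and leave its two small volume keys, the two narrow rockers, the half-open drawer and the things lying around as they are.

Things in the scene. Friction and masses are not known exactly. Their poses are not given: they have to be found in the camera images.
- station: cordless door station, loose, about 1.1 kg: pale slab 165 (x) x 220 (y) x 22 mm on a steel stand, face sloping up 0.30 rad towards +x, dark screen on its far part. Dark grey keys in a row along the low near edge, left to right: round talk key 31 mm, two round volume keys 15 mm, long door-release key 62 x 26 mm. Origin: mid footprint on the ledge; face centre 52 mm up; x to the raised back, y left
- talk_key_top (a point): centre of the top of the round talk key (31 mm across), which stands 8.5 mm proud of the face, 74 mm left of the station's middle, about 44 mm above the ledge. z points out of the sloping face (the key moves along -z), x up the slope, y left along the key row
- door_key_top (a point): centre of the top of the long door-release key, 62 mm along the row (y) x 26 mm (x), standing 8.5 mm proud of the face, 66 mm right of the station's middle, about 44 mm above the ledge. Same axes as the talk key's point: z out of the face
- talk_key (a joint): talk key travel in m: 0 up, 0.005 fully in. Spring: 1.5 N to start, 4 N fully in; springs back
- door_key (a joint): door-release key travel in m: 0 up, 0.005 fully in. Spring: 1.5 N to start, 4 N fully in; springs back when let go
- volume_left (a joint): left small volume key (15 mm round, 5.5 mm proud, 22 mm left of the station's middle): 0 up, 0.005 in; leave alone
- volume_right (a joint): right small volume key (15 mm round, 5.5 mm proud, 8 mm right of the station's middle): 0 up, 0.005 in; leave alone
- switch: light switch stuck to the ledge: pale two-gang frame 81 (x) x 152 (y) mm, 12 mm high, face up. Origin: centre of underside; x away from the robot, y left, z up. Left opening (centre 35.5 mm along +y): one wide dark grey rocker 54 x 54 mm, the porch light. Right opening: two narrow rockers, each 54 (x) x 26 (y) mm, centres 22 and 49 mm along -y
- light_rocker_press (a point): where to press the wide rocker: top of its far half, raised at the start, 18 mm beyond the hinge line, about 21 mm above the ledge; comes down 4 mm as the rocker flips. z out of the rocker's face (leans 0.11 rad at the start), x away from the hinge, y along it
- light_rocker (a joint): wide rocker angle in rad: 0 = off (far half up), 0.22 = on (far half down). Stiff: about 2.5 N at the press point moves it and it stays where it is left, so press it fully over, to its stop
- twin_left (a joint): inner narrow rocker: 0 as found, 0.22 flipped; leave alone
- twin_right (a joint): outer narrow rocker: 0 as found, 0.22 flipped; leave alone
- chest_drawer0_handle (a point): round brass knob of the half-open drawer of a small walnut chest (200 x 240 x 95 mm), at the far left of the ledge; leave alone
- bowl: green ceramic key bowl, 130 mm across, 55 mm high, stands beyond the light switch; origin under its centre
- keys: two steel padlock keys on a split ring, lying flat on the near side of the light switch, about 65 x 45 mm, 5 mm high; origin on the ledge where the keys meet the ring
- bike_light: black plastic bicycle light, lying, 72 mm long (its x), 37 mm high, on the near side of the door station; origin on the ledge under its mounting foot
- shoehorn: bone-handled steel shoehorn, 190 mm long (x), 17 mm high, lying beyond the door station; origin under its middle
- padlock: brass padlock lying flat, 70 x 42 mm, 18 mm high, on the near left of the ledge; origin under the middle of its body
Mind the look-alikes: they are no part of the job. What is shaped like the switch but green or yellow is not meant.

How it is judged:
By the outcome, as a careful person would: the job done as asked, in the order asked, and still so for the second after the job is handed in, while the arm keeps its last pose, push and grip.
It also fails if it takes over 51 s, if anything falls off the work surface, if the arm or the gripper's body presses on something with over 40 N, if the wrist force passes 120 N, or if a joint passes its speed limit or range.

## Robot

A 7-joint arm with a two-finger parallel gripper is mounted at the origin on the work surface. World frame = base frame: x ahead of the robot, y to its left, z up, the work surface at z = 0. Lengths are in mm, angles in rad, forces in N, time in s.
With the tool pointing down it reaches from about 425 to 800 mm from the base axis. Payload 8.3 kg.
Tool frame: the origin (TCP) lies at the very end of the fingers, on their centre line; the grasp point (between the pads) lies 19 mm behind it (ctrl.tcp_to_grasp is the z of the grasp point in the tool frame, in mm); z points along the fingers, y is the direction in which the jaws open and shut (so a half turn about z gives the same grasp; the last joint's range is limited). The gripper opens to 85 mm and grips with 20 to 120 N. Pads are 22 mm wide; open, the fingers measure 114 mm over their backs; the gripper's body (76 mm by 85 mm) begins 54 mm behind the grasp point. The pads swing forward as they close: fully open they stand 13 mm farther back than shut.
Start: joints at [-1.21, 0.383, 0.016, 1.37, -0.006, 1.388, -0.046], TCP at [256.965, 569.712, 231.279] pointing down, gripper open.
Joint ranges: [-2.95, 2.95], [-0.25, 2.06], [-1.52, 1.56], [0.18, 2.33], [-1.44, 4.58], [0.02, 2.06], [-3.01, 3.01]. Speed limits (rad/s): [2.39, 2.39, 3.01, 3.01, 3.14, 3.14, 3.14].

## Interface

Orientations are given as a unit quaternion [x, y, z, w].
In Python, from rig import ctrl gives the robot as it stands.
- The arm moves only by the shell command python3 -m inch 'ROWS'. ROWS is a JSON object of lists of equal length, an entry for each row: "xyz": the shift along the world's x, y, z in cm, a list of three; "turn": the turn about the world's z in rad; "grip": the finger opening in cm, from 0 to 8.54. A call has 1 to 12 rows; each row shifts and turns the pose as measured when the row begins; what a row does not reach is not made up. A row lasts 1/8 s, in which the tool goes at most 62.5 mm and 10.7 degrees, less where a joint would pass 70% of its speed; a pose out of reach is approached as far as the arm can. A call with a gripper value outside its range is refused whole. The fingers move at their own pace and stop on an object; the grip force is fixed at half the most. Time passes only in rows, so rows that do not move let the fingers close. It gives the time, the measured TCP pose, the force and the opening at its end, in the units of the state.
- ctrl.observe(): the state, without advancing time (a new reading comes with each control period).
- ctrl.get_image(name): name is "scene" or "side" or "wrist"; returns a dict with "image" (480x640x3 uint8, red, green, blue), "fovy" (degrees; the focal length in pixels is half the picture's height over the tangent of half this angle, whatever the lens; pixels are square), "cx", "cy" (the principal point, pixels), "R" (3x3) and "t" (3): a world point X has camera coordinates R X + t; the wrist camera has in their place "mount" (4x4, takes a point from camera to tool coordinates, whose origin is the TCP and whose axes are the flange's). Camera axes: x right, y down, z forward; pixel columns grow to the right and rows downward; lengths in mm; the calibration is good to about 2 mm. A picture is of the moment at which its call begins: read the wrist's pose just before it. There is no depth.
- ctrl.job_done(): hands the job in, once; it reports no verdict.
Trained networks look in a picture, given as the dict that the camera call returned (one of the last four; its "shot" number tells which), for a name from the list of things; names that differ only in an ending like _2 or _b are one class to them, and where a whole thing is asked for, a point or a joint stands for the part that bears it (a point fixed in the world has none). Each returns a list of dicts, best first, with "confidence" (0 to 1); they miss things now and then, are a little off and sometimes report something else, mostly with a low value. They report only what shows in the picture. A call takes as long as a camera call. They do not tell look-alikes from the thing itself.
- ctrl.silhouettes(thing, picture): "pixels" (480x640 bool, what is visible of it) and "uv" ([column, row] in pixels, amid what is visible of it).
The state is a dict: "clock": time; "joints": joint angles; "joint_velocities": joint speeds; "effort": joint torques, N m; "eef_pos": TCP position; "tcp_rot": TCP orientation; "contact_force": force on the tool from outside, world axes, zero at the start; "ft_torque": the same for the moment, N m; "finger_gap": opening from 0.0 (shut) to 1.0 (fully open).
Only numpy, scipy, OpenCV 4.12 (cv2) and the standard library are available. Lean on these libraries where they do the work, as an engineer would, in place of code of your own. Each camera call takes 0.05 s, during which the arm holds its last target. There are 200 camera calls.

## Working session

There is one attempt and no reset: what is moved stays moved. The work goes in short steps, Python scripts to look and compute and a shell command to move; the robot and the scene stay as the last step left them, time stands still between calls to the robot, and variables do not carry over. Pictures are saved under pics/ and viewed, about 8 in all and at most 12, crops included, and the job is handed in when it is done.

```bash
mkdir -p pics; cat > h.py <<'E'
import numpy as np, cv2
from rig import ctrl
def shot(n,f):
    s=ctrl.observe(); p=ctrl.get_image(n); cv2.imwrite('pics/'+f,p['image'][:,:,::-1]); return s,p
def fl(p): return 240/np.tan(np.radians(p['fovy'])/2)
def cam(p,s=None):
    if 'R' in p: return np.array(p['R']),np.array(p['t'])
    from scipy.spatial.transform import Rotation as Ro
    M=np.array(p['mount']); T=np.eye(4); T[:3,:3]=Ro.from_quat(s['tcp_rot']).as_matrix(); T[:3,3]=s['eef_pos']
    I=np.linalg.inv(T@M); return I[:3,:3],I[:3,3]
def onz(p,uv,z,s=None):
    R,t=cam(p,s); f=fl(p); d=R.T@np.array([(uv[0]-p['cx'])/f,(uv[1]-p['cy'])/f,1]); c=-R.T@t
    return c+d*(z-c[2])/d[2]
def proj(p,X,s=None):
    R,t=cam(p,s); q=R@np.array(X,float)+t; f=fl(p); return np.array([p['cx']+f*q[0]/q[2],p['cy']+f*q[1]/q[2]])
E
python3 - <<'E'
from h import *
for n in('scene','side'):
    s,p=shot(n,n+'0.png')
    R,t=cam(p); print(n,(-R.T@t).round(),p['fovy'])
    for k in('talk_key','door_key','station','switch','light_rocker','light_rocker_press','talk_key_top','door_key_top'):
        for r in ctrl.silhouettes(k,p)[:4]: print(k,round(r['confidence'],2),np.round(r['uv']),r['pixels'].sum(),onz(p,r['uv'],44 if 'key' in k else 18).round())
print(s)
E
```

```text
scene [1228.   37.  984.] 46.64341340852925
talk_key 0.47 [186. 318.] 116 [ 564. -141.   44.]
door_key 0.9 [117. 340.] 305 [ 594. -273.   44.]
station 0.72 [156. 360.] 8214 [ 634. -203.   18.]
switch 0.95 [359. 325.] 2457 [619. 205.  18.]
switch 0.69 [364. 181.] 1385 [191. 305.  18.]
switch 0.64 [338. 239.] 1786 [378. 204.  18.]
switch 0.6 [237. 266.] 2023 [422. -32.  18.]
light_rocker 0.62 [354. 238.] 391 [381. 242.  18.]
light_rocker 0.58 [255. 263.] 467 [420.   7.  18.]
light_rocker 0.52 [380. 176.] 293 [181. 351.  18.]
light_rocker_press 0.84 [251. 261.] 450 [411.  -1.  18.]
light_rocker_press 0.81 [357. 236.] 371 [376. 251.  18.]
light_rocker_press 0.79 [379. 181.] 314 [197. 343.  18.]
talk_key_top 0.45 [352. 319.] 300 [619. 191.  44.]
talk_key_top 0.43 [185. 315.] 121 [ 556. -143.   44.]
side [ 226. -667.  890.] 56.420308529157914
talk_key 0.66 [384. 314.] 148 [ 550. -138.   44.]
talk_key 0.29 [426. 331.] 7807 [ 621. -209.   44.]
door_key 0.89 [430. 361.] 400 [ 593. -277.   44.]
station 0.7 [428. 331.] 7652 [ 636. -195.   18.]
switch 0.93 [191. 234.] 1178 [160. 295.  18.]
switc
[... 766 characters left out ...]
53,  0.38339373,  0.01638539,  1.37017664, -0.00627843,
        1.38821646, -0.04650316]), 'joint_velocities': array([-2.14345110e-04,  5.63524910e-04,  1.20223609e-05, -1.68200287e-03,
        5.36551399e-04,  4.29519496e-04,  9.05307795e-04]), 'effort': array([-7.21029865e-04, -6.26644778e+01,  8.41934346e-01, -3.71667767e+01,
        1.65193027e-02,  4.49472354e-03,  5.49647257e-05]), 'eef_pos': array([256.96083063, 569.67061838, 231.24839985]), 'tcp_rot': array([ 2.10296184e-01,  9.77637719e-01, -6.73898191e-05, -3.39885097e-05]), 'contact_force': array([ 1.30969933, -0.55562852, -0.20844663]), 'ft_torque': array([ 0.02410392,  0.03694334, -0.01276659]), 'finger_gap': 1.0031303605756916}
```

View pics/scene0.png

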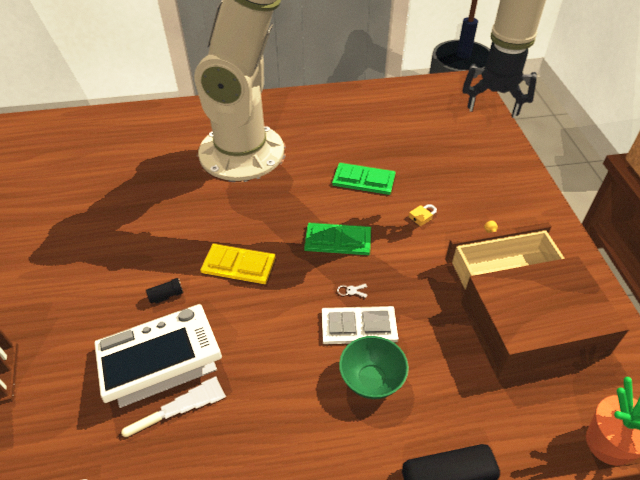

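View pics/side0.png

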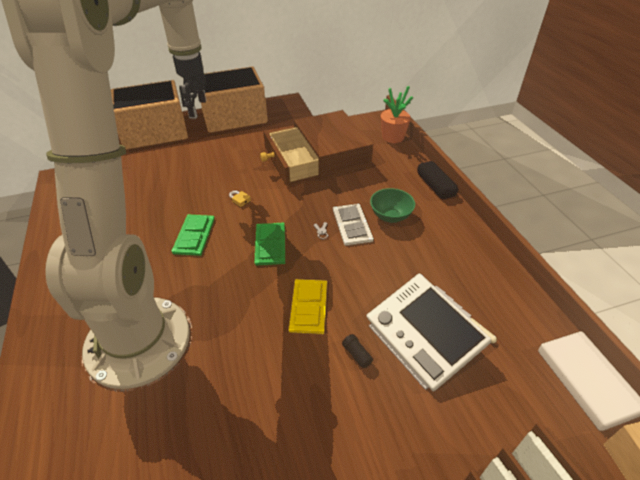

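Scene0: the station is at (156,360), with the talk key at (186,316) and the door key at (117,340). Four things look like the switch:
- green at (364,181)
- green wedge-like at (338,239)
- yellow at (237,266)
- white at (359,325), next to the keys, with the bowl beyond it

I choose the white one. Its wide rocker is on +y, at scene pixel (376,321). I'll check it in one crop.

```bash
python3 - <<'E'
from h import *
a=cv2.imread('pics/scene0.png');b=cv2.imread('pics/side0.png')
r=lambda i,x,y,w=100,h=75:cv2.resize(i[y:y+h,x:x+w],(400,300),interpolation=cv2.INTER_CUBIC)
cv2.imwrite('pics/crop1.png',np.vstack([np.hstack([r(a,310,285),r(a,90,295,140,105)]),np.hstack([r(b,310,185),r(b,360,270,140,105)])]))
ps=ctrl.get_image('wrist');print(np.round(ps['mount'],3),ps['fovy'])
E
```

```text
[[ 1.00000e-03 -9.57000e-01 -2.90000e-01  7.22950e+01]
 [ 1.00000e+00  1.00000e-03  1.00000e-03 -1.37800e+00]
 [-1.00000e-03 -2.90000e-01  9.57000e-01 -1.42632e+02]
 [ 0.00000e+00  0.00000e+00  0.00000e+00  1.00000e+00]] 67.55156187646105
```

View pics/crop1.png

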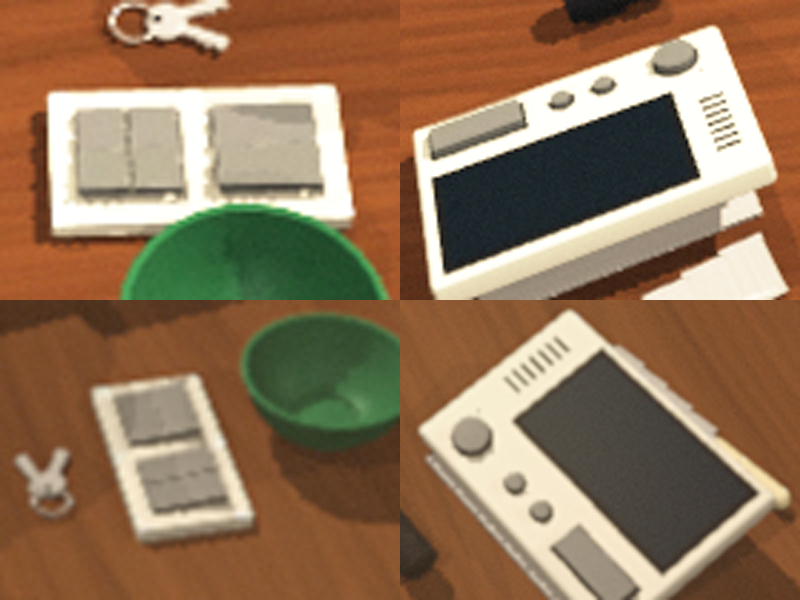

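```bash
python3 -m inch '{"xyz":[[1.5,-4,2],[2,-5,2],[2,-5.5,0],[2.2,-5.5,0],[2.2,-5.5,0],[2.2,-5.5,0],[2.2,-5.5,0],[2.2,-5.5,0],[2.2,-5.5,0],[2.2,-5.5,0],[2.2,-5.5,0],[2.2,-5.5,0]],"turn":[0.1,0.1,0.1,0.1,0.1,0.1,0.07,0,0,0,0,0],"grip":[0,0,0,0,0,0,0,0,0,0,0,0]}'
```

```text
clock: 2.45
eef_pos: [511.8, -87.2, 274.1]
tcp_rot: [-0.139, 0.99, 0.002, 0.004]
contact_force: [0.8, 0.2, 0.3]
finger_gap: -0.003
```

The crop confirms it: the white frame has one wide rocker on +y and twin rockers on −y. The station keys match the description too. Next is the wrist view from above the station.

```bash
python3 - <<'E'
from h import *
s,p=shot('wrist','w1.png')
for k in('talk_key','door_key','volume_left','volume_right','station','talk_key_top','door_key_top'):
    for r in ctrl.silhouettes(k,p)[:2]: print(k,round(r['confidence'],2),np.round(r['uv'],1),r['pixels'].sum(),onz(p,r['uv'],44,s).round(1))
E
```

```text
talk_key 0.74 [263.9 227.4] 642 [ 552.5 -140.6   44. ]
door_key 0.63 [132.8 225.8] 1459 [ 589.5 -275.7   44. ]
volume_left 0.47 [214.9 226.3] 163 [ 565.8 -191.3   44. ]
volume_right 0.58 [186.6 225.7] 156 [ 573.5 -220.5   44. ]
volume_right 0.34 [552.2 266.5] 661 [507.7 177.5  44. ]
station 0.66 [193.7 272.9] 29749 [ 625.2 -203.7   44. ]
station 0.61 [261.5 224.9] 640 [ 550.5 -143.7   44. ]
talk_key_top 0.89 [262.1 225. ] 671 [ 550.4 -143.1   44. ]
door_key_top 0.66 [133.1 226.8] 1444 [ 590.5 -275.2   44. ]
door_key_top 0.38 [518.4 391.8] 258 [671.6 214.4  44. ]
```

View pics/w1.png

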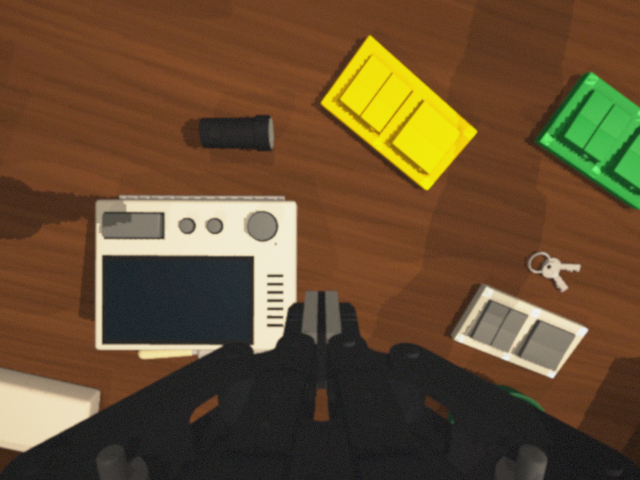

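Wrist view: talk key at (263,226), door key at (133,226), volume keys between them. The key row lies along 105.5° and the jaws are already parallel to it. The fingertips are about 22 mm wide along the slope, so I'll put the TCP about 8 mm downslope of each key centre.

```bash
python3 -m inch '{"xyz":[[1.6,-2.8,-4.5],[1.6,-2.8,-4.5],[0,0,-5],[0,0,-4],[0,0,-2.8],[0,0,0]],"turn":[0,0,0,0,0,0],"grip":[0,0,0,0,0,0]}'; python3 - <<'E'
from h import *
s,p=shot('wrist','w2.png')
for r in ctrl.silhouettes('talk_key',p)[:2]: print(round(r['confidence'],2),np.round(r['uv'],1),r['pixels'].sum(),onz(p,r['uv'],44,s).round(1))
print(proj(p,s['eef_pos'],s),proj(p,[552,-141.5,44],s))
E
```

```text
clock: 3.6
eef_pos: [545.5, -130.8, 61.6]
tcp_rot: [-0.149, 0.989, 0.004, 0.007]
contact_force: [0.1, -0.0, 0.4]
finger_gap: 0.001
0.76 [291.1 285. ] 2128 [ 547.  -147.4   44. ]
[325.42548916 308.79781716] [299.86889424 297.16508027]
```

View pics/w2.png

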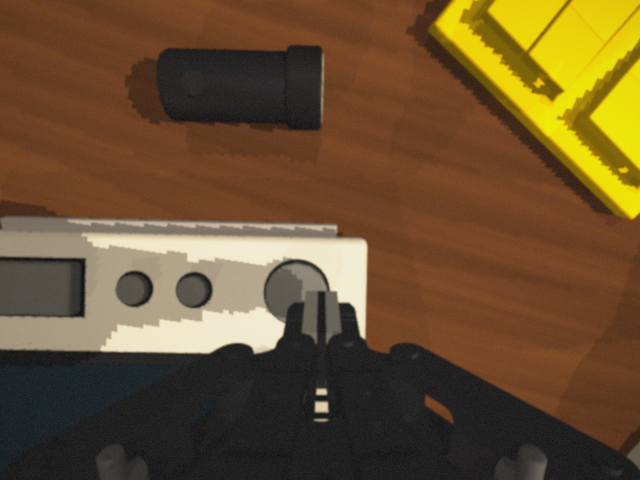

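The fingertip is about 15 mm too far left. Key centre is at about (296,291), which gives (549.6, −144). I'll correct before pressing.

```bash
python3 -m inch '{"xyz":[[-0.3,-1.3,0],[0,0,0]],"turn":[0,0],"grip":[0,0]}';  python3 - <<'E'
from h import *
s,p=shot('wrist','w3.png')
for k in('talk_key','door_key'):
  for r in ctrl.silhouettes(k,p)[:2]:
    ys,xs=np.where(r['pixels']); print(k,round(r['confidence'],2),np.round(r['uv'],1),xs.min(),xs.max(),ys.min(),ys.max(),onz(p,r['uv'],44,s).round(1))
print(s['eef_pos'],proj(p,s['eef_pos'],s))
E
```

```text
clock: 3.95
eef_pos: [546.3, -145.9, 67.5]
tcp_rot: [-0.149, 0.989, 0.003, 0.011]
contact_force: [1.0, 0.2, -0.2]
finger_gap: 0.003
talk_key 0.66 [330.1 281.5] 296 356 264 305 [ 543.1 -144.1   44. ]
door_key 0.63 [ 57.9 286.9] 0 118 261 315 [ 586.2 -273.7   44. ]
door_key 0.47 [330.9 282.8] 296 355 265 304 [ 543.7 -143.5   44. ]
[ 546.27780065 -145.9020837    67.50056681] [325.4226983  308.80670546]
```

```bash
python3 -m inch '{"xyz":[[-0.4,-0.05,0],[0,0,-1],[0,0,-0.8],[0,0,0]],"turn":[0,0,0,0],"grip":[0,0,0,0]}'
```

```text
clock: 4.6
eef_pos: [541.8, -143.7, 47.1]
tcp_rot: [-0.15, 0.989, 0.004, 0.011]
contact_force: [0.1, -0.2, -0.4]
finger_gap: 0.003
```

```bash
for i in 1; do python3 -m inch '{"xyz":[[0,-0.1,-0.3],[0,0,-0.3],[0,0,0]],"turn":[0,0,0],"grip":[0,0,0]}'; done
```

```text
clock: 4.97
eef_pos: [542.6, -144.7, 41.2]
tcp_rot: [-0.15, 0.989, 0.004, 0.011]
contact_force: [-1.0, 0.7, 2.4]
finger_gap: -0.003
```

```bash
python3 -m inch '{"xyz":[[0,0,-0.3],[0,0,-0.2]],"turn":[0,0],"grip":[0,0]}'; python3 -m inch '{"xyz":[[0,0,-0.2]],"turn":[0],"grip":[0]}'
```

```text
clock: 5.22
eef_pos: [543.5, -144.6, 38.1]
tcp_rot: [-0.15, 0.989, 0.004, 0.012]
contact_force: [-11.9, 2.8, 28.6]
finger_gap: 0.003
clock: 5.35
eef_pos: [543.6, -144.6, 38.0]
tcp_rot: [-0.15, 0.989, 0.005, 0.013]
contact_force: [-13.3, 5.2, 29.4]
finger_gap: 0.001
```

Talk key is fully in: travel about 6 mm, then a hard stop at 28 N. I'll lift straight up and go to the switch.

```bash
python3 -m inch '{"xyz":[[0,0,1],[0,0,4],[0,0,5],[0,3,4],[0.5,6,0],[0.5,6,0],[0.5,6,0],[0.5,6,0],[0.5,6,0],[0,4,0],[0,0,0]],"turn":[0,0,0,0,0,0,0,0,0,0,0],"grip":[0,0,0,0,0,0,0,0,0,0,0]}';  python3 - <<'E'
from h import *
s,p=shot('wrist','w4.png'); print(s['eef_pos'],s['contact_force'])
for k in('switch','light_rocker','twin_left','twin_right','light_rocker_press','bowl'):
  for r in ctrl.silhouettes(k,p)[:2]:
    print(k,round(r['confidence'],2),np.round(r['uv'],1),r['pixels'].sum(),onz(p,r['uv'],18,s).round(1))
E
```

```text
clock: 6.72
eef_pos: [564.6, 235.1, 182.1]
tcp_rot: [-0.147, 0.989, 0.004, 0.013]
contact_force: [-0.4, -0.3, -0.6]
finger_gap: -0.001
[564.56776773 235.0580246  182.1343759 ] [-0.44971839 -0.31654428 -0.60694136]
switch 0.96 [402.7  16. ] 3834 [401.3 246.9  18. ]
switch 0.78 [89.8  7.8] 521 [463.9  25.8  18. ]
light_rocker 0.95 [311.7 264.4] 3109 [610.3 238.9  18. ]
light_rocker 0.85 [407.9   7. ] 958 [394.8 248.5  18. ]
twin_left 0.87 [254.7 242.7] 1738 [605.2 184.2  18. ]
twin_right 0.87 [226.6 234. ] 1847 [604.5 158.5  18. ]
light_rocker_press 0.72 [408.9   7.9] 955 [395.1 249.4  18. ]
light_rocker_press 0.59 [310.1 267. ] 3204 [613.2 238.2  18. ]
bowl 0.84 [221.4 336. ] 2775 [708.3 175.9  18. ]
```

View pics/w4.png

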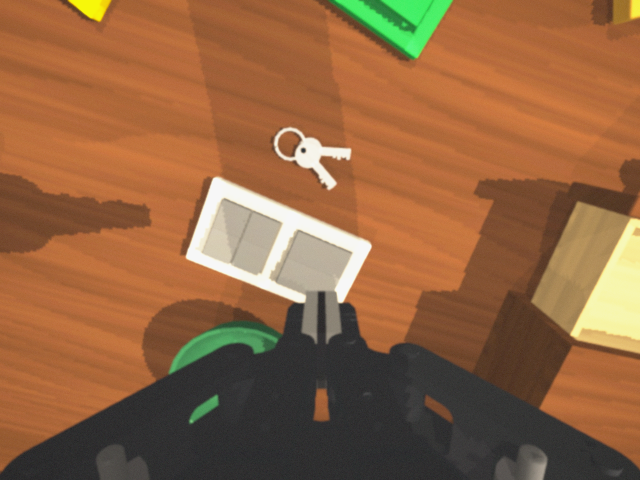

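Wrist: the white switch is skewed −5°. The wide rocker centre is at (312,264) and the twins are to its left at (255,243) and (227,234). The bowl rim starts near (240,322). I'll work out the bowl clearance and refine the rocker position from the frame's silhouette.

```bash
python3 -m inch '{"xyz":[[0.8,-0.3,-2],[0.8,0,-3],[0,0,-2],[0,0,0]],"turn":[-0.18,-0.17,0,0],"grip":[0,0,0,0]}'; python3 - <<'E'
from h import *
s,p=shot('wrist','w5.png'); print(s['eef_pos'])
for r in ctrl.silhouettes('light_rocker',p)[:2]+ctrl.silhouettes('twin_left',p)[:1]+ctrl.silhouettes('twin_right',p)[:1]:
    ys,xs=np.where(r['pixels']);print('w',round(r['confidence'],2),np.round(r['uv'],1),xs.min(),xs.max(),ys.min(),ys.max(),onz(p,r['uv'],16,s).round(1))
for n in('scene','side'):
  s,p=shot(n,n+'5.png')
  for k in('bowl','light_rocker'):
   for r in ctrl.silhouettes(k,p)[:3]:
    ys,xs=np.where(r['pixels']);u=[(xs.min()+xs.max())/2,(ys.min()+ys.max())/2]
    print(n,k,round(r['confidence'],2),np.round(r['uv'],1),xs.max()-xs.min(),onz(p,r['uv'],18,s).round(1),onz(p,u,35,s).round(1))
  print(proj(p,s['eef_pos']))
E
```

```text
clock: 7.58
eef_pos: [584.2, 221.4, 113.3]
tcp_rot: [0.041, 0.999, 0.001, 0.016]
contact_force: [0.5, 0.2, 0.0]
finger_gap: 0.004
[584.22289707 221.43096488 113.31279529]
w 0.81 [358.9 271.7] 316 394 236 313 [611.1 245.4  16. ]
w 0.97 [271.6 271.2] 255 293 235 310 [605.7 182.9  16. ]
scene bowl 0.66 [373.2 367.7] 68 [717.9 213.7  18. ] [725.7 212.4  35. ]
scene bowl 0.35 [187.1 314.2] 15 [ 535.5 -142.8   18. ] [ 549.5 -140.8   35. ]
scene light_rocker 0.61 [374.8 322.4] 27 [616.8 239.3  18. ] [626.  239.6  35. ]
scene light_rocker 0.56 [250.7 263.1] 27 [418.4  -1.6  18. ] [433.   3.  35.]
[366.42847688 282.50678212]
side bowl 0.69 [392.2 204.4] 44 [746.6 232.9  18. ] [733.8 211.1  35. ]
side bowl 0.51 [429.1 363.6] 28 [ 599.8 -270.4   18. ] [ 591.  -276.2   35. ]
side bowl 0.39 [321.8 228.4] 7 [514.9 201.2  18. ] [508.3 184.2  35. ]
side light_rocker 0.77 [269.7 231.2] 19 [372.3 237.   18. ] [368.6 218.4  35. ]
side light_rocker 0.68 [195.8 220.9] 22 [179.4 346.9  18. ] [179.8 318.1  35. ]
side light_rocker 0.66 [349.2 211.8] 21 [613.4 242.7  18. ] [604.8 219.8  35. ]
[343.70067058 191.70695627]
```

View pics/w5.png

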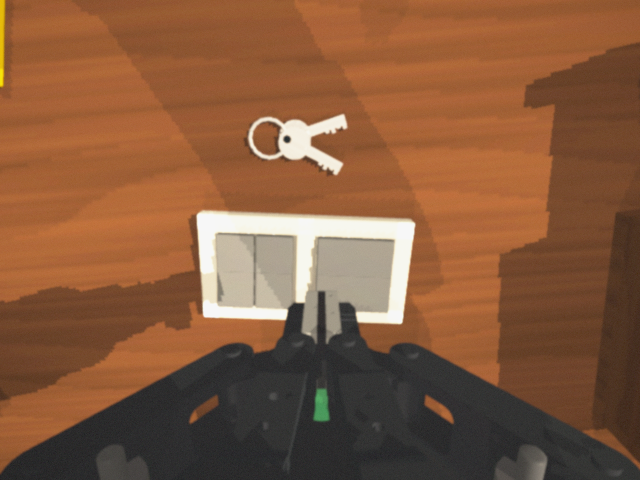

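Wrist w5: rocker spans columns 316–394 and rows 236–313, so its centre is about (613, 241.5). The bowl centre is about (725, 212), so its rim is around x=666 at this y. Target TCP is (632, 240), and the fingers clear the bowl.

```bash
python3 -m inch '{"xyz":[[2.2,0.9,0],[2.2,0.9,0],[0,0,-2.5],[0,0,-2],[0,0,0]],"turn":[0,0,0,0,0],"grip":[0,0,0,0,0]}'; python3 - <<'E'
from h import *
s,p=shot('wrist','w6.png'); print(s['eef_pos'])
for r in ctrl.silhouettes('light_rocker',p)[:1]+ctrl.silhouettes('twin_left',p)[:1]+ctrl.silhouettes('keys',p)[:1]:
    ys,xs=np.where(r['pixels']);print('w',round(r['confidence'],2),np.round(r['uv'],1),xs.min(),xs.max(),ys.min(),ys.max(),onz(p,r['uv'],16,s).round(1), onz(p,[(xs.min()+xs.max())/2,ys.min()],15,s))
E
```

```text
clock: 8.7
eef_pos: [630.3, 242.0, 69.6]
tcp_rot: [0.039, 0.999, 0.003, 0.018]
contact_force: [0.5, -0.1, -0.1]
finger_gap: -0.003
[630.32094609 242.0148754   69.62532081]
w 0.93 [215.5 230. ] 192 243 181 278 [606.3 183.2  16. ] [579.35879773 188.6692946   15.        ]
w 0.89 [249.   50.8] 179 307 19 101 [518.5 214.7  16. ] [504.86577385 213.59366349  15.        ]
```

```bash
python3 -m inch '{"xyz":[[0,0,-1.5],[0,0,-1.5],[0,0,-0.8],[0,0,0]],"turn":[0,0,0,0],"grip":[0,0,0,0]}'; python3 - <<'E'
from h import *
s,p=shot('wrist','w7.png')
a=p['image'][150:400,180:500,::-1]; cv2.imwrite('pics/w7c.png',cv2.resize(a,(640,500)))
E
```

```text
clock: 9.4
eef_pos: [632.1, 242.6, 32.7]
tcp_rot: [0.039, 0.999, 0.005, 0.02]
contact_force: [0.0, -0.3, 0.4]
finger_gap: 0.002
```

View pics/w7c.png

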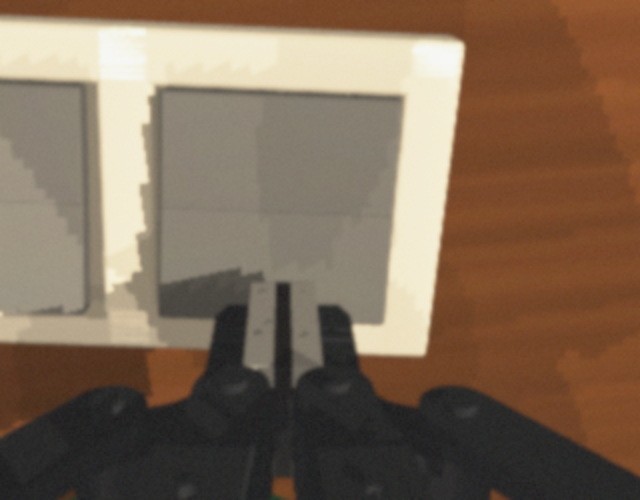

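The crop shows the fingertip over the far half of the wide rocker, centred across it. Hinge line is at crop row 208 and the tip's near edge at 283. Pressing now.

```bash
python3 -m inch '{"xyz":[[0,0,-0.6],[0,0,-0.4],[0,0,-0.3],[0,0,0]],"turn":[0,0,0,0],"grip":[0,0,0,0]}';  python3 -m inch '{"xyz":[[0,0,-0.3],[0,0,-0.2]],"turn":[0,0],"grip":[0,0]}'
```

```text
clock: 9.95
eef_pos: [633.7, 242.8, 20.8]
tcp_rot: [0.039, 0.999, 0.005, 0.022]
contact_force: [-0.4, -0.1, 0.2]
finger_gap: -0.002
clock: 10.2
eef_pos: [635.2, 242.8, 17.6]
tcp_rot: [0.04, 0.999, 0.006, 0.024]
contact_force: [-5.0, -2.3, 14.8]
finger_gap: 0.001
```

```bash
python3 -m inch '{"xyz":[[0,0,-0.3]],"turn":[0],"grip":[0]}'; python3 -m inch '{"xyz":[[0,0,-0.3]],"turn":[0],"grip":[0]}'
```

```text
clock: 10.32
eef_pos: [635.5, 242.9, 17.1]
tcp_rot: [0.04, 0.999, 0.006, 0.024]
contact_force: [-14.9, -4.2, 32.9]
finger_gap: -0.0
clock: 10.45
eef_pos: [635.4, 242.9, 17.1]
tcp_rot: [0.04, 0.999, 0.007, 0.024]
contact_force: [-13.4, -4.1, 29.2]
finger_gap: 0.003
```

Hard stop at z=17.1, above the 12 mm frame, at about 30 N. I'll lift, back off and check.

```bash
python3 -m inch '{"xyz":[[0,0,1.5],[0,0,4],[-2,0,4],[-3,0,2],[-3,-1,0],[0,0,0]],"turn":[0,0,0,0.17,0.17,0],"grip":[0,0,0,0,0,0]}'; python3 - <<'E'
from h import *
s,p=shot('wrist','w8.png'); print(s['eef_pos'])
a=p['image'][:,:,::-1]
r=ctrl.silhouettes('light_rocker',p)[:1]; u,v=map(int,(r[0]['uv'] if r else (340,300)));print(u,v)
x=max(0,min(u-140,440)); y=max(0,min(v-70,330)); 
b=cv2.imread('pics/crop1.png'); 
q=ctrl.get_image('scene'); c=q['image'][285:360,310:410,::-1]; c2=q['image'][295:400,90:230,::-1]
R=lambda i:cv2.resize(i,(400,300),interpolation=cv2.INTER_CUBIC)
cv2.imwrite('pics/chk.png',np.vstack([np.hstack([R(b[:300,:400]),R(c)]),np.hstack([R(a[y:y+150,x:x+200]),R(c2)])]))
E
```

```text
clock: 11.2
eef_pos: [551.4, 232.8, 135.6]
tcp_rot: [-0.135, 0.991, 0.01, 0.021]
contact_force: [0.3, 0.5, -0.6]
finger_gap: 0.0
[551.36091619 232.80593105 135.57499776]
298 288
```

View pics/chk.png

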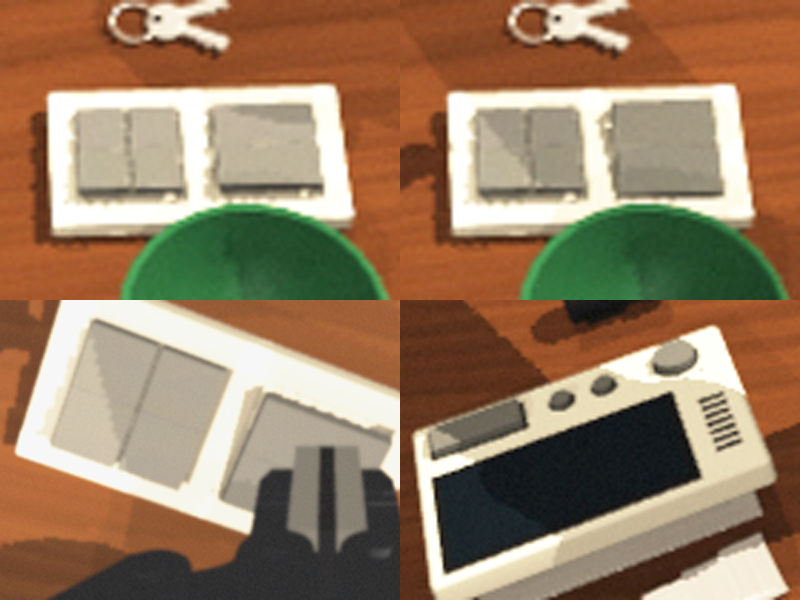

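The light rocker has flipped: its near half is now raised and the dark far edge is gone. The twins and the station look unchanged, and the talk key is up. Now the door key.

```bash
python3 -m inch '{"xyz":[[0,-4,0],[0.3,-6,0],[0.3,-6,0],[0.3,-6,0],[0.3,-6,0],[0.3,-6,0],[0.3,-5,0],[0.3,-5,0],[0.3,-2.5,0],[0,0,0]],"turn":[0,0,0,0,0,0,0,0,0,0],"grip":[0,0,0,0,0,0,0,0,0,0]}'; python3 - <<'E'
from h import *
s,p=shot('wrist','w9.png'); print(s['eef_pos'])
for k in('talk_key','door_key','volume_left','volume_right'):
  for r in ctrl.silhouettes(k,p)[:1]:
    ys,xs=np.where(r['pixels']);print(k,round(r['confidence'],2),np.round(r['uv'],1),xs.min(),xs.max(),ys.min(),ys.max(),onz(p,r['uv'],43,s).round(1))
E
```

```text
clock: 12.6
eef_pos: [580.9, -246.5, 130.9]
tcp_rot: [-0.128, 0.992, 0.006, 0.02]
contact_force: [-0.5, -0.6, -0.0]
finger_gap: -0.002
[ 580.86853445 -246.5235882   130.92370748]
talk_key 0.88 [481.3 240.2] 457 505 217 261 [ 552.2 -144.1   43. ]
door_key 0.85 [274.9 241.1] 228 320 223 263 [ 587.8 -278.    43. ]
volume_left 0.7 [403.2 241. ] 394 415 230 250 [ 566.  -194.8   43. ]
volume_right 0.86 [359.3 240.1] 349 370 231 251 [ 572.8 -223.5   43. ]
```

```bash
python3 -m inch '{"xyz":[[-0.1,-1.6,-1.5],[-0.1,-1.6,-2],[0,0,-2],[0,0,0]],"turn":[0,0,0,0],"grip":[0,0,0,0]}'; python3 - <<'E'
from h import *
s,p=shot('wrist','w10.png'); print(s['eef_pos'])
for k in('talk_key','door_key','volume_left','volume_right'):
  for r in ctrl.silhouettes(k,p)[:1]:
    ys,xs=np.where(r['pixels']);print(k,round(r['confidence'],2),np.round(r['uv'],1),xs.min(),xs.max(),ys.min(),ys.max(),onz(p,r['uv'],43,s).round(1))
cv2.imwrite('pics/w10c.png',cv2.resize(p['image'][150:400,180:500,::-1],(640,500)))
E
```

```text
clock: 13.35
eef_pos: [579.5, -273.1, 72.5]
tcp_rot: [-0.133, 0.991, 0.008, 0.02]
contact_force: [-0.2, -0.3, -0.2]
finger_gap: 0.003
[ 579.5486576  -273.08768501   72.46322307]
talk_key 0.75 [574.9 290.8] 540 604 262 320 [ 551.  -143.8   43. ]
door_key 0.94 [299.2 285.9] 250 369 268 319 [ 586.2 -284.7   43. ]
volume_left 0.59 [472.6 290.1] 459 489 277 304 [ 564.8 -196.3   43. ]
volume_right 0.59 [418.4 289.2] 403 432 278 305 [ 571.7 -224.    43. ]
```

View pics/w10c.png

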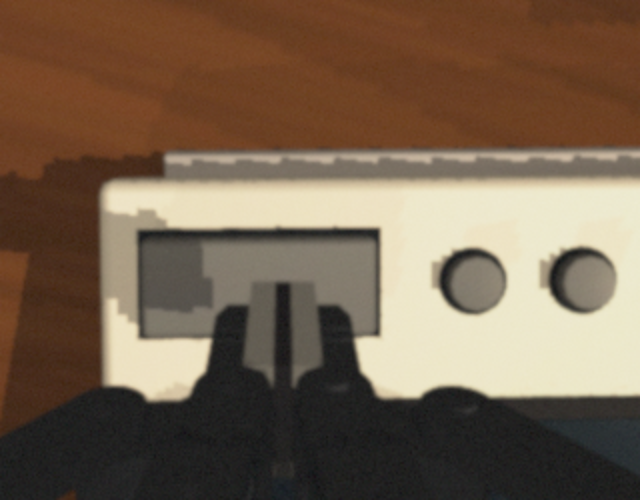

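The tip is over the door key, about 6 mm left of its centre, with the volume keys well clear. I'll nudge it and descend.

```bash
python3 -m inch '{"xyz":[[-0.1,-0.5,-0.8],[0,0,-0.8],[0,0,-0.5],[0,0,0]],"turn":[0,0,0,0],"grip":[0,0,0,0]}'; python3 -m inch '{"xyz":[[0,0,-0.3],[0,0,0]],"turn":[0,0],"grip":[0,0]}'
```

```text
clock: 14.1
eef_pos: [581.1, -278.9, 54.4]
tcp_rot: [-0.134, 0.991, 0.006, 0.023]
contact_force: [-0.1, -0.3, -0.2]
finger_gap: -0.001
clock: 14.35
eef_pos: [581.2, -278.8, 51.3]
tcp_rot: [-0.134, 0.991, 0.006, 0.023]
contact_force: [0.1, -0.8, -0.1]
finger_gap: -0.003
```

```bash
python3 -m inch '{"xyz":[[-0.1,0,-0.4],[-0.1,0,-0.4],[0,0,-0.2]],"turn":[0,0,0],"grip":[0,0,0]}'; python3 -m inch '{"xyz":[[0,0,-0.2],[0,0,-0.2]],"turn":[0,0],"grip":[0,0]}'
```

```text
clock: 14.72
eef_pos: [579.8, -278.8, 41.5]
tcp_rot: [-0.134, 0.991, 0.006, 0.024]
contact_force: [0.1, 0.2, 2.7]
finger_gap: 0.003
clock: 14.98
eef_pos: [580.8, -278.7, 38.4]
tcp_rot: [-0.134, 0.991, 0.006, 0.025]
contact_force: [-3.2, 2.5, 14.2]
finger_gap: -0.003
```

```bash
python3 -m inch '{"xyz":[[0,0,-0.2],[0,0,-0.2]],"turn":[0,0],"grip":[0,0]}'; python3 - <<'E'
from h import *
s,p=shot('side','side9.png');s,q=shot('wrist','w11.png');s=ctrl.observe();print(s['eef_pos'],s['contact_force'],s['clock'])
cv2.imwrite('pics/fin.png',np.hstack([cv2.resize(p['image'][180:400,290:530,::-1],(400,366)),cv2.resize(q['image'][150:400,180:453,::-1],(400,366))]))
E
```

```text
clock: 15.22
eef_pos: [581.0, -278.8, 38.1]
tcp_rot: [-0.134, 0.991, 0.006, 0.026]
contact_force: [-9.3, 5.5, 21.6]
finger_gap: -0.001
[ 580.9887287  -278.74598014   38.13068504] [-8.90287761  5.02000834 20.35527032] 15.325
```

View pics/fin.png

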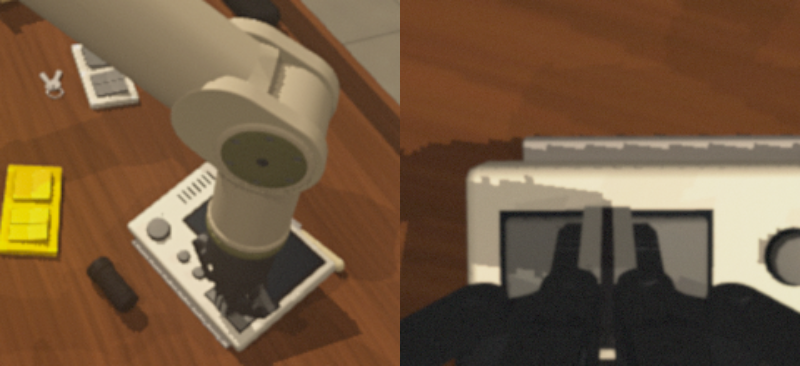

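The tip sits mid-key with the key sunk and a steady 20 N at z=38.1, the same stop height as the talk key. Handing in.

```bash
python3 -c "
from rig import ctrl
print(ctrl.job_done());s=ctrl.observe();print(s['eef_pos'],s['contact_force'])"
```

```text
the job is handed in; nothing more can be done
None
the job is handed in; nothing more can be done
```

The job is handed in at about 15 s, done in the order asked, with the arm still holding the door-release key down.

- **Talk key:** I pressed it to a hard stop at about 29 N and lifted straight off. A later picture shows it back up, and I did not touch it again.
- **Porch light:** I pressed the raised far half of the wide rocker on the white switch to its stop, at about 30 N. The before/after picture shows it flipped over, with the two narrow rockers unchanged.
- **Door-release key:** I pressed it to its stop and held it at about 20 N. The tool height was 38.1 mm, matching the 38.0 mm where the talk key bottomed out.

In the last pictures the station, volume keys, bike light and keys looked undisturbed, and so did the bowl after the light press. I did not check the padlock, shoehorn or drawer up close. There is no direct reading of how far each key travelled, so "fully in" is judged from force, height and the pictures. Horizontal force on the station reached about 14 N, but its keys showed no shift beyond about 2 mm of measuring noise.

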